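Stand the brass clay stamp on its tile

ROBOT

A 7-joint arm with a two-finger parallel gripper is mounted at the origin on the work surface. World frame = base frame: x ahead of the robot, y to its left, z up, the work surface at z = 0. Lengths are in m, angles in rad, forces in N, time in s.
With the tool pointing down it reaches from about 0.425 to 0.925 m from the base axis. Payload 6.8 kg.
Tool frame: the origin (TCP) lies midway between the tips of the shut fingers; the grasp point (between the pads) lies 19 mm behind it; z points along the fingers, y is the line along which they close (so a half turn about z gives the same grasp; the last joint's range is limited). The gripper opens to 88 mm and grips with 3 to 60 N. Pads are 20 mm wide; open, the fingers measure 115 mm over their backs; the gripper's body (75 mm by 178 mm) begins 61 mm behind the grasp point.
Start: joints at [1.123, 0.477, 0.022, 1.555, -0.011, 1.109, -0.083], TCP at [0.225, -0.636, 0.223] pointing down, gripper open.
Joint ranges: [-2.96, 2.96], [-0.34, 2.1], [-1.41, 1.46], [0.24, 2.44], [-1.37, 4.51], [0.17, 1.92], [-2.96, 2.96]. Speed limits (rad/s): [2.39, 2.39, 3.14, 3.14, 3.14, 3.14, 3.14].

INTERFACE

Orientations are given as a unit quaternion [x, y, z, w].
In Python, from plant import status, snapshot, camera_params, arm, models gives the robot as it stands.
- The arm moves only by the tool drive_tool, never from a script. Its argument "deltas" is a list of rows, each an object of numbers: "tx", "ty", "tz": the shift along the tool's x, y, z in m; "wx", "wy", "wz": the turn, a rotation vector about the tool's x, y, z in degrees; "fingers": the closure, from -1 (fully open) to 1 (shut). A call has 1 to 20 rows; each row is the pose to reach, as a shift and turn from the pose commanded when the call began, along the tool's axes at that moment; what a row does not reach only later rows make up. A row lasts 1/8 s, in which the tool goes at most 62.5 mm and 10.7 degrees, less where a joint would pass 70% of its speed; a pose out of reach is approached as far as the arm can. A call with a gripper value outside its range is refused whole. The fingers move at their own pace and stop on an object; "force" is the grip in N (left out, the last holds). Time passes only in rows, so rows that repeat a pose let the fingers close. It gives the time, the measured TCP pose, the force, the opening and the grip force at its end, in the units of the state.
- status.get_state(): the state, without advancing time (a new reading comes with each control period).
- snapshot(name): name is "scene" or "top" or "wrist"; returns the picture (420x560x3 uint8, red, green, blue); there is no depth.
- camera_params(name): a dict with "fov_y" (degrees; the focal length in pixels is half the picture's height over the tangent of half this angle, whatever the lens; pixels are square), "cx", "cy" (the principal point, pixels), "R" (3x3) and "t" (3): a world point X has camera coordinates R X + t; the wrist camera has in their place "T_tool_cam" (4x4, takes a point from camera to tool coordinates, whose origin is the TCP and whose axes are the flange's). Camera axes: x right, y down, z forward; pixel columns grow to the right and rows downward; lengths in m; the calibration is good to about 2 mm. A picture is of the moment at which its call begins: read the wrist's pose just before it. camera_params takes no time and is no camera call.
- arm.hand_in(): hands the job in; it is judged then, once.
Trained networks look in the newest picture that a camera, given by its name, has taken for a name from the list of things; names that differ only in an ending like _2 or _b are one class to them, and where a whole thing is asked for, a point or a joint stands for the part that bears it (a point fixed in the world has none). Each returns a list of dicts, best first, with "p" (0 to 1); they miss things now and then, are a little off and sometimes report something else, mostly with a low value. They report only what shows in the picture. A call takes as long as a camera call. They do not tell look-alikes from the thing itself.
- models.trace(camera, label): "region" (420x560 bool, what is visible of it).
- models.landmark_of(camera, label): "point" ([x, y, z] in m, in world coordinates, good to about 4 mm: a listed point, or the origin of a listed thing).
The state is a dict: "time_s": time; "qpos": joint angles; "joint_vel": joint speeds; "tau": joint torques, N m; "tcp_pos": TCP position; "tool_rot": TCP orientation; "wrist_force": force on the tool from outside, world axes, zero at the start; "torque": the same for the moment, N m; "finger_gap": finger opening in m; "grip_force": force on a finger pad.
Only numpy, scipy, OpenCV 4.12 (cv2) and the standard library are available. Lean on these libraries where they do the work, as an engineer would, in place of code of your own. Each camera call takes 0.05 s, during which the arm holds its last target. There are 200 camera calls.

TASK

Grip the brass-footed clay stamp firmly (40 N or more) by the bead near the end of its handle and lift it, still about level, clear of its rack; then ease your grip so that it swings down and hangs plumb, and grip it firmly again (20 N or more) while it hangs free. Set it down gently, upright on its foot in the middle of the bare terracotta tile, and let go; leave the blue-footed stamp and the clay pot where they are.

Things in the scene. Friction and masses are not known exactly. Their poses are not given: they have to be found in the camera images.
- brass_stamp: Stamp, 0.13-0.17 kg, mostly in the round brass foot (52 mm across, 22 thick); handle 16 thick, 165 long in all. Bead 26 mm across, 10 long, centred 145 mm from foot's face. Origin: centre of foot's face; z along handle to its end. Lies level, axis 50 mm up, handle end to robot. Bead held at 40 N: sags under 40 deg. Eased at once to 5 N: swings plumb; eased slowly, stops short; under 4 N slips.
- blue_stamp: The same stamp with a blue glazed foot, lying in the rack's other bay, 130 mm beside the brass one; leave it. Same size, origin and axes. The dark wooden rack is lower than 55 mm; in each bay a fork holds the handle 91 mm from the foot's face and low cheeks hold the foot, so a stamp lifts straight up. The bead and handle end are free of the rack.
- tile: The bare square terracotta tile, 120 by 120 mm, 12 mm thick, lying fixed on the bench. Origin: centre of its underside; z up.
- pot: A pale grey clay pot, open cylinder, about 104 mm across and 125 mm high, standing on a small board at the back. Origin: centre of its underside. Leave it alone.
Mind the look-alikes: they are no part of the job. What is shaped like the tile but purple or red is not meant.

How it is judged:
By the outcome, as a careful person would: the job done as asked, in the order asked, and still so for the second after the job is handed in, with the robot touching nothing.
It also fails if it takes over 51 s, if anything falls off the work surface, if the arm or the gripper's body presses on something with over 40 N, if the wrist force passes 120 N, or if a joint passes its speed limit or range.

## Working session

There is one attempt and no reset: what is moved stays moved. The work goes in short steps, Python scripts to look and compute and a tool call to move; the robot and the scene stay as the last step left them, time stands still between calls to the robot, and variables do not carry over. Pictures are saved under pics/ and viewed, at most 10 in all, crops included, and the job is handed in when it is done.

Besides the shell and the picture viewer there is one more tool, called after ">>>" as a command line: name --argument value ..., lists and objects as JSON in quotes. drive_tool: Moves the arm, as the interface text tells. Its arguments: {"type":"object","properties":{"deltas":{"type":"array"},"force":{"type":"number"}},"required":["deltas"]}

```bash
mkdir -p pics; ls; python3 - <<'E'
from plant import status, snapshot, camera_params, models
import cv2, numpy as np
s=status.get_state(); print({k:np.round(s[k],4).tolist() for k in ('time_s','tcp_pos','tool_rot','wrist_force','finger_gap')})
a=snapshot("scene"); b=snapshot("top")
cv2.imwrite("pics/a.png",a[:,:,::-1]); cv2.imwrite("pics/b.png",b[:,:,::-1])
for c in ("scene","top"):
  for l in ("brass_stamp","blue_stamp","tile","pot"):
    print(c,l,[(np.round(d["point"],3).tolist(),round(d["p"],2)) for d in models.landmark_of(c,l)])
E
```

```text
pics
{'time_s': 0.0, 'tcp_pos': [0.2248, -0.6359, 0.2217], 'tool_rot': [0.9856, 0.1691, -0.0002, -0.0008], 'wrist_force': [0.0525, 0.8391, 0.2911], 'finger_gap': 0.0878}
scene brass_stamp [([0.594, -0.075, 0.05], 0.97), ([0.59, 0.204, 0.001], 0.5)]
scene blue_stamp [([0.558, -0.198, 0.049], 0.59)]
scene tile [([0.591, 0.205, 0.003], 0.84), ([0.776, 0.251, -0.004], 0.77), ([0.571, 0.399, -0.003], 0.68), ([0.398, 0.167, 0.0], 0.65)]
scene pot [([0.786, 0.01, 0.015], 0.66)]
top brass_stamp [([0.592, -0.073, 0.053], 0.74)]
top blue_stamp [([0.561, -0.2, 0.05], 0.93)]
top tile [([0.568, 0.392, 0.002], 0.82), ([0.593, 0.208, 0.002], 0.7), ([0.398, 0.165, -0.001], 0.65), ([0.775, 0.249, -0.003], 0.64)]
top pot [([0.785, 0.009, 0.013], 0.87)]
```

View pics/a.png

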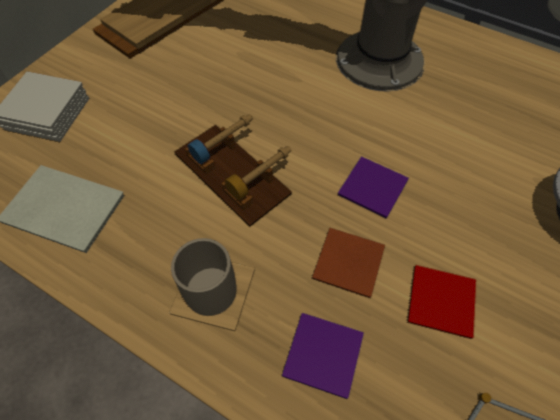

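View pics/b.png

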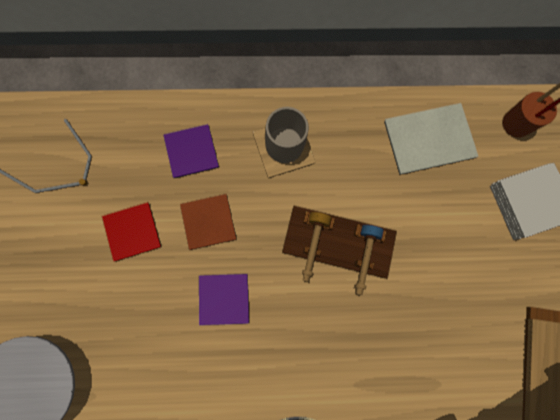

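The terracotta tile is at top (208,221), matching the landmark at about (0.592, 0.206). The other squares are purple at (192,150) and (223,300), and red at (131,231). The brass foot is at top (319,217) with its bead near (308,276). Next I'll refine the handle axis.

```bash
cat > h.py <<'E'
import numpy as np, cv2
from plant import status, snapshot, camera_params, models
def K(p): 
    f=210/np.tan(np.radians(p["fov_y"])/2); return np.array([[f,0,p["cx"]],[0,f,p["cy"]],[0,0,1.]])
def plane(p,uv,z):
    R,t=np.array(p["R"]),np.array(p["t"]); c=-R.T@t
    d=(R.T@np.linalg.inv(K(p))@np.c_[uv,np.ones(len(uv))].T).T
    return c+d*((z-c[2])/d[:,2])[:,None]
E
python3 - <<'E'
from h import *
for c in ("top","scene"):
    p=camera_params(c); print(c,[k for k in p], p["fov_y"]); print(np.round(-np.array(p["R"]).T@p["t"],3))
    im=snapshot(c)
    for l,z in (("brass_stamp",.05),("blue_stamp",.05),("tile",.012)):
        for d in models.trace(c,l):
            m=d["region"]; v,u=np.nonzero(m)
            X=plane(p,np.c_[u,v],z)[:,:2]; col=im[m].mean(0).round()
            if l=="tile": print(c,l,d["p"],X.mean(0).round(4),len(u),col); continue
            w,V=np.linalg.eigh(np.cov(X.T)); a=V[:,1]*np.sign(V[0,1]); s=(X-X.mean(0))@a
            e=X[s<s.min()+.04].mean(0)
            print(c,l,round(d["p"],2),"mean",X.mean(0).round(4),"axis",a.round(3),np.degrees(np.arctan2(a[1],a[0])).round(1),"ends",(X.mean(0)+a*s.min()).round(4),(X.mean(0)+a*s.max()).round(4),"bead-ish",e.round(4),len(u),col)
    im=cv2.cvtColor(im,cv2.COLOR_RGB2BGR)
    if c=="top": cv2.imwrite("pics/c.png",cv2.resize(im[190:310,270:410],None,fx=5,fy=5,interpolation=cv2.INTER_CUBIC))
E
```

```text
top ['fov_y', 'cx', 'cy', 'R', 't'] 51.64914224746239
[0.403 0.074 1.086]
top brass_stamp 0.74 mean [ 0.5338 -0.0568] axis [ 0.964 -0.266] -15.4 ends [ 0.4363 -0.0299] [ 0.5996 -0.075 ] bead-ish [ 0.4559 -0.0356] 712 [99. 74. 38.]
top blue_stamp 0.58 mean [ 0.4977 -0.1815] axis [ 0.964 -0.266] -15.5 ends [ 0.4001 -0.1545] [ 0.5658 -0.2004] bead-ish [ 0.4194 -0.1598] 726 [82. 73. 56.]
top tile 0.93 [0.7762 0.2489] 2156 [80. 37. 96.]
top tile 0.9 [0.5903 0.2049] 2278 [113.  56.  29.]
top tile 0.85 [0.3977 0.1674] 2511 [ 90.  46. 105.]
top tile 0.58 [0.5702 0.3945] 2366 [137.  22.  16.]
scene ['fov_y', 'cx', 'cy', 'R', 't'] 51.40184704670356
[0.979 0.283 0.808]
scene brass_stamp 0.93 mean [ 0.5399 -0.0595] axis [ 0.965 -0.263] -15.3 ends [ 0.436  -0.0311] [ 0.602  -0.0764] bead-ish [ 0.4562 -0.036 ] 791 [86. 64. 29.]
scene blue_stamp 0.89 mean [ 0.5002 -0.1833] axis [ 0.965 -0.261] -15.1 ends [ 0.4    -0.1563] [ 0.5679 -0.2016] bead-ish [ 0.4203 -0.1613] 760 [68. 62. 49.]
scene tile 0.9 [0.4055 0.1682] 2548 [65. 26. 77.]
scene tile 0.86 [0.5963 0.2061] 3285 [100.  49.  23.]
scene tile 0.76 [0.5768 0.3958] 3924 [113.   8.   3.]
scene tile 0.73 [0.7826 0.2496] 4710 [69. 30. 82.]
```

View pics/c.png

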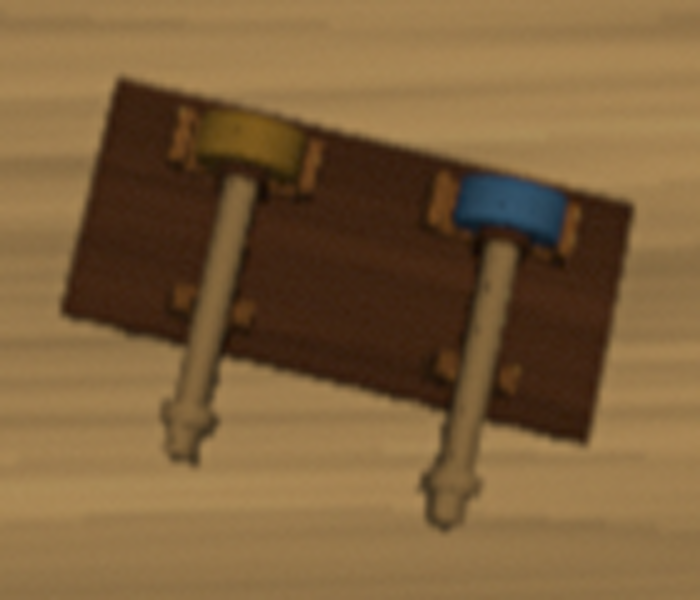

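Brass bead is at about (0.4555, -0.0355) and the handle axis yaw is -15.5°. I'll move above the bead with a +35° turn about tool z.

>>> drive_tool --deltas '[{"tx":0.046,"ty":-0.035,"tz":0.0,"wz":3.5},{"tx":0.092,"ty":-0.07,"tz":0.0,"wz":7},{"tx":0.138,"ty":-0.105,"tz":0.0,"wz":10.5},{"tx":0.184,"ty":-0.14,"tz":0.0,"wz":14},{"tx":0.23,"ty":-0.175,"tz":0.0,"wz":17.5},{"tx":0.276,"ty":-0.21,"tz":0.0,"wz":21},{"tx":0.322,"ty":-0.245,"tz":0.0,"wz":24.5},{"tx":0.369,"ty":-0.279,"tz":0.0,"wz":28},{"tx":0.379,"ty":-0.321,"tz":0.0,"wz":31},{"tx":0.389,"ty":-0.363,"tz":0.0,"wz":35},{"tx":0.399,"ty":-0.405,"tz":0.0,"wz":35},{"tx":0.409,"ty":-0.447,"tz":0.01,"wz":35},{"tx":0.418,"ty":-0.489,"tz":0.02,"wz":35},{"tx":0.418,"ty":-0.489,"tz":0.02,"wz":35},{"tx":0.418,"ty":-0.489,"tz":0.02,"wz":35}]'

```text
invalid input at $.deltas[0]: expected keys tx, ty, tz, wx, wy, wz, fingers
```

```bash
cat >> h.py <<'E'
from scipy.spatial.transform import Rotation as Ro
def wristp():
    s=status.get_state(); p=dict(camera_params("wrist"))
    T=np.eye(4); T[:3,:3]=Ro.from_quat(s["tool_rot"]).as_matrix(); T[:3,3]=s["tcp_pos"]
    C=np.linalg.inv(T@np.array(p["T_tool_cam"])); p["R"]=C[:3,:3]; p["t"]=C[:3,3]; return s,p
def ang(s): return np.degrees(Ro.from_quat(s["tool_rot"]).as_matrix()[:,0:1].T@np.eye(3))
E
python3 - <<'E'
from h import *
s,p=wristp(); im=snapshot("wrist"); cv2.imwrite("pics/w.png",im[:,:,::-1])
print(s["time_s"],np.round(s["tcp_pos"],4),np.round(s["qpos"],2)); x=Ro.from_quat(s["tool_rot"]).as_matrix(); print(x.round(3))
for d in models.trace("wrist","brass_stamp"):
    v,u=np.nonzero(d["region"]); X=plane(p,np.c_[u,v],.05)[:,:2]
    w,V=np.linalg.eigh(np.cov(X.T)); a=V[:,1]*np.sign(V[0,1]); q=(X-X.mean(0))@a; n=(X-X.mean(0))@V[:,0]
    print(round(d["p"],2),len(u),a.round(3),np.degrees(np.arctan2(a[1],a[0])).round(1),X.mean(0).round(4),(X.mean(0)+a*q.min()).round(4),im[d["region"]].mean(0).round())
print([(np.round(d["point"],4),round(d["p"],2)) for d in models.landmark_of("wrist","brass_stamp")])
def proj(P): y=K(p)@(p["R"]@np.array(P)+p["t"]); return (y[:2]/y[2]).round(1)
print("bead px",proj([.4555,-.0355,.05]),"end",proj([.436,-.030,.05]),"foot",proj([.594,-.074,.05]))
E
```

```text
0.9 [ 0.225  -0.6364  0.2227] [ 1.12  0.48  0.02  1.56 -0.01  1.11 -0.08]
[[ 0.943  0.333  0.   ]
 [ 0.333 -0.943 -0.   ]
 [ 0.     0.    -1.   ]]
[]
bead px [-343.5 -318.8] end [-347.8 -290.1] foot [-309.  -554.4]
```

View pics/w.png

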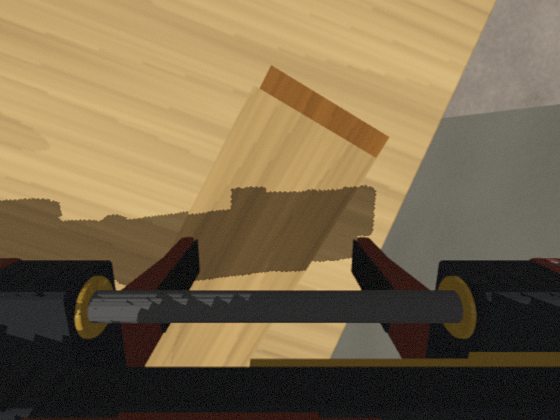

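The move was refused because every row needs all the keys, so the wrist view still shows the start position: bare bench and a board between the fingers. I'll resend it complete.

>>> drive_tool --deltas '[{"tx":0.046,"ty":-0.035,"tz":0,"wx":0,"wy":0,"wz":3.5,"fingers":-1},{"tx":0.092,"ty":-0.07,"tz":0,"wx":0,"wy":0,"wz":7,"fingers":-1},{"tx":0.138,"ty":-0.105,"tz":0,"wx":0,"wy":0,"wz":10.5,"fingers":-1},{"tx":0.184,"ty":-0.14,"tz":0,"wx":0,"wy":0,"wz":14,"fingers":-1},{"tx":0.23,"ty":-0.175,"tz":0,"wx":0,"wy":0,"wz":17.5,"fingers":-1},{"tx":0.276,"ty":-0.21,"tz":0,"wx":0,"wy":0,"wz":21,"fingers":-1},{"tx":0.322,"ty":-0.245,"tz":0,"wx":0,"wy":0,"wz":24.5,"fingers":-1},{"tx":0.369,"ty":-0.279,"tz":0,"wx":0,"wy":0,"wz":28,"fingers":-1},{"tx":0.379,"ty":-0.321,"tz":0,"wx":0,"wy":0,"wz":31,"fingers":-1},{"tx":0.389,"ty":-0.363,"tz":0,"wx":0,"wy":0,"wz":35,"fingers":-1},{"tx":0.399,"ty":-0.405,"tz":0,"wx":0,"wy":0,"wz":35,"fingers":-1},{"tx":0.409,"ty":-0.447,"tz":0.01,"wx":0,"wy":0,"wz":35,"fingers":-1},{"tx":0.418,"ty":-0.489,"tz":0.02,"wx":0,"wy":0,"wz":35,"fingers":-1},{"tx":0.418,"ty":-0.489,"tz":0.02,"wx":0,"wy":0,"wz":35,"fingers":-1},{"tx":0.418,"ty":-0.489,"tz":0.02,"wx":0,"wy":0,"wz":35,"fingers":-1}]'

```text
time_s: 2.92
tcp_pos: [0.4564, -0.0368, 0.2029]
tool_rot: [0.991, -0.135, 0.0, 0.0]
wrist_force: [0.5, -0.1, -0.1]
finger_gap: 0.0876
grip_force: 0.0
```

```bash
cat > w.py <<'E'
from h import *
s,p=wristp(); im=snapshot("wrist"); 
print(s["time_s"],np.round(s["tcp_pos"],4),np.round(s["qpos"],2)); x=Ro.from_quat(s["tool_rot"]).as_matrix(); print(x.round(3))
for d in models.trace("wrist","brass_stamp"):
    v,u=np.nonzero(d["region"]); X=plane(p,np.c_[u,v],.05)[:,:2]
    w,V=np.linalg.eigh(np.cov(X.T)); a=V[:,1]*np.sign(V[0,1]); q=(X-X.mean(0))@a; n=(X-X.mean(0))@V[:,0]
    print(round(d["p"],2),len(u),a.round(3),np.degrees(np.arctan2(a[1],a[0])).round(1),X.mean(0).round(4),(X.mean(0)+a*q.min()).round(4),(X.mean(0)+a*q.max()).round(4),im[d["region"]].mean(0).round())
print([(np.round(d["point"],4),round(d["p"],2)) for d in models.landmark_of("wrist","brass_stamp")])
def proj(P): y=K(p)@(p["R"]@np.array(P)+p["t"]); return (y[:2]/y[2]).round(1)
print("bead px",proj([.4555,-.0355,.05]),"end",proj([.436,-.030,.05]),"foot",proj([.594,-.074,.05]))
cv2.imwrite("pics/w2.png",im[:,:,::-1])
E
python3 w.py
```

```text
2.925 [ 0.4564 -0.0368  0.2029] [ 0.15  0.15 -0.23  2.06  0.04  0.93 -1.94]
[[ 0.963 -0.268  0.001]
 [-0.268 -0.963 -0.   ]
 [ 0.001  0.    -1.   ]]
0.97 4134 [ 0.964 -0.267] -15.5 [ 0.5412 -0.0586] [ 0.4355 -0.0293] [ 0.6014 -0.0753] [148. 116.  59.]
[(array([ 0.5926, -0.0758,  0.0518]), 0.9)]
bead px [274.6 203. ] end [274.6 221.4] foot [274.4  54.7]
```

View pics/w2.png

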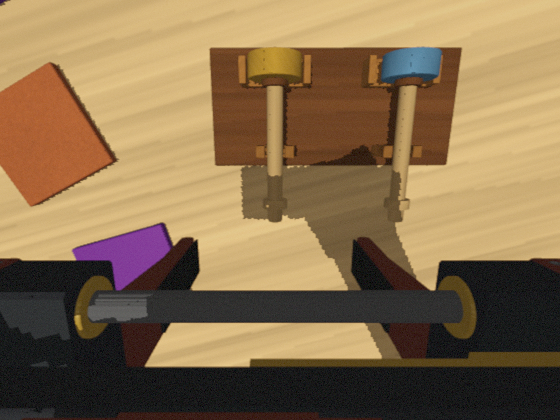

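The bead shows at (275,204), matching the projection, with the handle parallel to the tool's x axis. I'll descend 172 mm.

>>> drive_tool --deltas '[{"tx":-0.001,"ty":-0.001,"tz":0.03,"wx":0,"wy":0,"wz":0,"fingers":-1},{"tx":-0.001,"ty":-0.001,"tz":0.06,"wx":0,"wy":0,"wz":0,"fingers":-1},{"tx":-0.001,"ty":-0.001,"tz":0.09,"wx":0,"wy":0,"wz":0,"fingers":-1},{"tx":-0.001,"ty":-0.001,"tz":0.12,"wx":0,"wy":0,"wz":0,"fingers":-1},{"tx":-0.001,"ty":-0.001,"tz":0.14,"wx":0,"wy":0,"wz":0,"fingers":-1},{"tx":-0.001,"ty":-0.001,"tz":0.157,"wx":0,"wy":0,"wz":0,"fingers":-1},{"tx":-0.001,"ty":-0.001,"tz":0.167,"wx":0,"wy":0,"wz":0,"fingers":-1},{"tx":-0.001,"ty":-0.001,"tz":0.172,"wx":0,"wy":0,"wz":0,"fingers":-1},{"tx":-0.001,"ty":-0.001,"tz":0.172,"wx":0,"wy":0,"wz":0,"fingers":-1},{"tx":-0.001,"ty":-0.001,"tz":0.172,"wx":0,"wy":0,"wz":0,"fingers":-1}]'

```text
time_s: 4.32
tcp_pos: [0.4559, -0.0349, 0.0311]
tool_rot: [0.991, -0.135, 0.0, -0.0]
wrist_force: [0.9, -0.0, -0.2]
finger_gap: 0.0878
grip_force: 0.0
```

```bash
sed -i 's#pics/w2#pics/w3#' w.py; python3 w.py
```

```text
4.325 [ 0.4559 -0.0349  0.0311] [ 0.1   0.43 -0.19  2.2   0.16  0.52 -2.05]
[[ 0.963 -0.268  0.001]
 [-0.268 -0.963 -0.   ]
 [ 0.001 -0.    -1.   ]]
0.62 11811 [ 0.963 -0.268] -15.6 [ 0.5183 -0.0526] [ 0.4458 -0.0324] [ 0.5725 -0.0677] [163. 133.  85.]
[]
bead px [277.5 271.8] end [277.3 307.4] foot [277.9 -64.8]
```

View pics/w3.png

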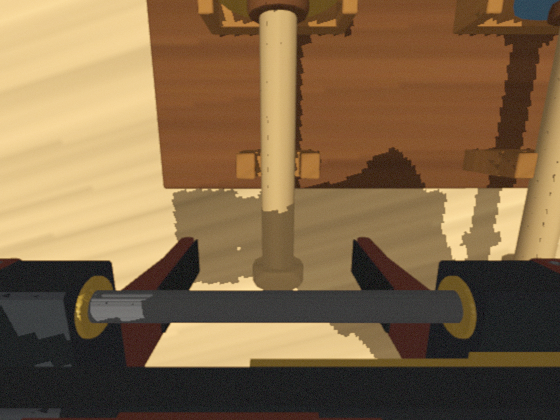

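The bead is between the fingers at (278,272), as projected. I'll close at 60 N.

>>> drive_tool --deltas '[{"tx":0,"ty":0,"tz":0,"wx":0,"wy":0,"wz":0,"fingers":1},{"tx":0,"ty":0,"tz":0,"wx":0,"wy":0,"wz":0,"fingers":1},{"tx":0,"ty":0,"tz":0,"wx":0,"wy":0,"wz":0,"fingers":1},{"tx":0,"ty":0,"tz":0,"wx":0,"wy":0,"wz":0,"fingers":1},{"tx":0,"ty":0,"tz":0,"wx":0,"wy":0,"wz":0,"fingers":1},{"tx":0,"ty":0,"tz":0,"wx":0,"wy":0,"wz":0,"fingers":1},{"tx":0,"ty":0,"tz":0,"wx":0,"wy":0,"wz":0,"fingers":1},{"tx":0,"ty":0,"tz":0,"wx":0,"wy":0,"wz":0,"fingers":1}]' --force 60

```text
time_s: 5.48
tcp_pos: [0.4554, -0.0348, 0.0307]
tool_rot: [0.991, -0.135, -0.0, 0.0]
wrist_force: [-0.0, 0.6, -0.3]
finger_gap: 0.0242
grip_force: 60.0
```

>>> drive_tool --deltas '[{"tx":0,"ty":0,"tz":-0.004,"wx":0,"wy":0,"wz":0,"fingers":1},{"tx":0,"ty":0,"tz":-0.01,"wx":0,"wy":0,"wz":0,"fingers":1},{"tx":0,"ty":0,"tz":-0.02,"wx":0,"wy":0,"wz":0,"fingers":1},{"tx":0,"ty":0,"tz":-0.035,"wx":0,"wy":0,"wz":0,"fingers":1},{"tx":0,"ty":0,"tz":-0.05,"wx":0,"wy":0,"wz":0,"fingers":1},{"tx":0,"ty":0,"tz":-0.065,"wx":0,"wy":0,"wz":0,"fingers":1},{"tx":0,"ty":0,"tz":-0.08,"wx":0,"wy":0,"wz":0,"fingers":1},{"tx":0,"ty":0,"tz":-0.095,"wx":0,"wy":0,"wz":0,"fingers":1},{"tx":0,"ty":0,"tz":-0.11,"wx":0,"wy":0,"wz":0,"fingers":1},{"tx":0,"ty":0,"tz":-0.13,"wx":0,"wy":0,"wz":0,"fingers":1},{"tx":0,"ty":0,"tz":-0.15,"wx":0,"wy":0,"wz":0,"fingers":1},{"tx":0,"ty":0,"tz":-0.17,"wx":0,"wy":0,"wz":0,"fingers":1},{"tx":0,"ty":0,"tz":-0.19,"wx":0,"wy":0,"wz":0,"fingers":1},{"tx":0,"ty":0,"tz":-0.21,"wx":0,"wy":0,"wz":0,"fingers":1},{"tx":0,"ty":0,"tz":-0.23,"wx":0,"wy":0,"wz":0,"fingers":1},{"tx":0,"ty":0,"tz":-0.245,"wx":0,"wy":0,"wz":0,"fingers":1},{"tx":0,"ty":0,"tz":-0.25,"wx":0,"wy":0,"wz":0,"fingers":1},{"tx":0,"ty":0,"tz":-0.25,"wx":0,"wy":0,"wz":0,"fingers":1},{"tx":0,"ty":0,"tz":-0.25,"wx":0,"wy":0,"wz":0,"fingers":1}]' --force 60

```text
time_s: 7.85
tcp_pos: [0.4549, -0.0349, 0.2799]
tool_rot: [0.991, -0.135, -0.001, 0.0]
wrist_force: [0.0, -0.3, -0.7]
finger_gap: 0.0245
grip_force: 60.0
```

```bash
python3 - <<'E'
from h import *
s=status.get_state(); print(np.round(s["wrist_force"],2),np.round(s["torque"],3))
a=snapshot("scene"); w=snapshot("wrist")
cv2.imwrite("pics/l.png",np.hstack([cv2.resize(a,(400,300)),cv2.resize(w,(400,300))])[:,:,::-1])
E
```

```text
[ 0.02 -0.25 -0.74] [ 0.104  0.187 -0.008]
```

View pics/l.png

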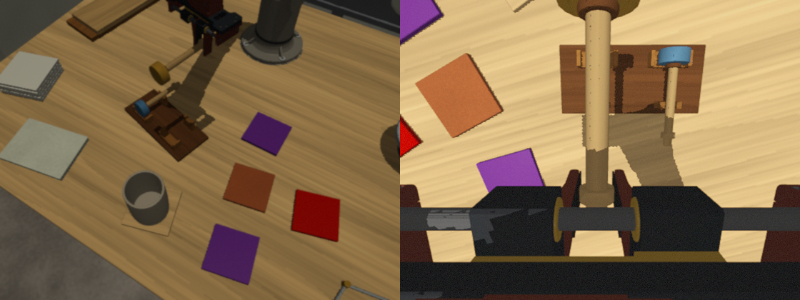

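The brass stamp is held about level, clear of the rack; its foot is at (160,72) in the left half. The blue stamp is still in its bay. I'll now ease to 5 N in one step.

>>> drive_tool --deltas '[{"tx":0,"ty":0,"tz":-0.25,"wx":0,"wy":0,"wz":0,"fingers":1}]' --force 300

```text
time_s: 8.07
tcp_pos: [0.4522, -0.035, 0.3393]
tool_rot: [0.991, -0.135, -0.006, 0.001]
wrist_force: [2.6, -0.2, -1.3]
finger_gap: 0.0245
grip_force: 60.0
```

That last call was wrong: I sent force 300 (above the 60 N range) and tz -0.25, when I meant 5 N and no shift. It raised the arm about 60 mm, and the grip still reads 60 N. I'll let the arm settle at 60 N and check the stamp before easing.

>>> drive_tool --deltas '[{"tx":0,"ty":0,"tz":0,"wx":0,"wy":0,"wz":0,"fingers":1},{"tx":0,"ty":0,"tz":0,"wx":0,"wy":0,"wz":0,"fingers":1},{"tx":0,"ty":0,"tz":0,"wx":0,"wy":0,"wz":0,"fingers":1},{"tx":0,"ty":0,"tz":0,"wx":0,"wy":0,"wz":0,"fingers":1}]' --force 60

```text
time_s: 8.57
tcp_pos: [0.4549, -0.0348, 0.342]
tool_rot: [0.991, -0.135, -0.001, 0.0]
wrist_force: [0.6, 0.3, -0.7]
finger_gap: 0.0248
grip_force: 60.0
```

```bash
python3 - <<'E'
from h import *
s=status.get_state(); print(np.round(s["wrist_force"],2),np.round(s["torque"],3),np.abs(s["joint_vel"]).max(),np.round(s["qpos"],2))
a=snapshot("scene"); w=snapshot("wrist")
cv2.imwrite("pics/l2.png",np.hstack([cv2.resize(a,(400,300)),cv2.resize(w,(400,300))])[:,:,::-1])
E
```

```text
[ 0.59  0.31 -0.75] [ 0.122  0.147 -0.012] 0.00872736114773253 [ 0.16  0.02 -0.23  1.87  0.    1.25 -1.91]
```

View pics/l2.png

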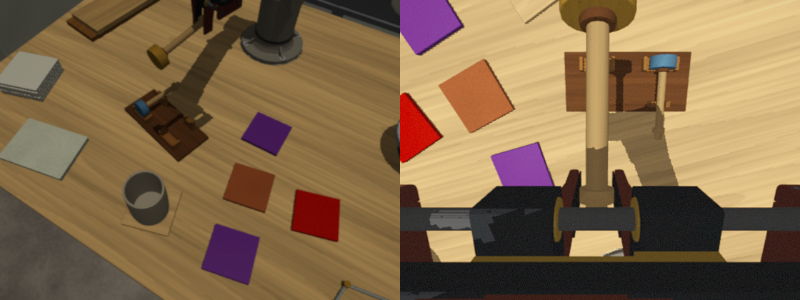

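The stamp still sits in the grip with its foot at (158,55), only slightly sagged, and nothing was touched. I'll ease to 5 N with the arm still.

>>> drive_tool --deltas '[{"tx":0,"ty":0,"tz":0,"wx":0,"wy":0,"wz":0,"fingers":1},{"tx":0,"ty":0,"tz":0,"wx":0,"wy":0,"wz":0,"fingers":1},{"tx":0,"ty":0,"tz":0,"wx":0,"wy":0,"wz":0,"fingers":1},{"tx":0,"ty":0,"tz":0,"wx":0,"wy":0,"wz":0,"fingers":1},{"tx":0,"ty":0,"tz":0,"wx":0,"wy":0,"wz":0,"fingers":1},{"tx":0,"ty":0,"tz":0,"wx":0,"wy":0,"wz":0,"fingers":1},{"tx":0,"ty":0,"tz":0,"wx":0,"wy":0,"wz":0,"fingers":1},{"tx":0,"ty":0,"tz":0,"wx":0,"wy":0,"wz":0,"fingers":1},{"tx":0,"ty":0,"tz":0,"wx":0,"wy":0,"wz":0,"fingers":1},{"tx":0,"ty":0,"tz":0,"wx":0,"wy":0,"wz":0,"fingers":1},{"tx":0,"ty":0,"tz":0,"wx":0,"wy":0,"wz":0,"fingers":1},{"tx":0,"ty":0,"tz":0,"wx":0,"wy":0,"wz":0,"fingers":1},{"tx":0,"ty":0,"tz":0,"wx":0,"wy":0,"wz":0,"fingers":1},{"tx":0,"ty":0,"tz":0,"wx":0,"wy":0,"wz":0,"fingers":1},{"tx":0,"ty":0,"tz":0,"wx":0,"wy":0,"wz":0,"fingers":1},{"tx":0,"ty":0,"tz":0,"wx":0,"wy":0,"wz":0,"fingers":1}]' --force 5

```text
time_s: 10.68
tcp_pos: [0.4554, -0.0348, 0.3431]
tool_rot: [0.991, -0.135, 0.0, 0.0]
wrist_force: [-0.2, -0.1, -0.8]
finger_gap: 0.026
grip_force: 5.0
```

```bash
cat > v.py <<'E'
from h import *
import sys
s=status.get_state(); print(s["time_s"],np.round(s["tcp_pos"],4),np.round(s["wrist_force"],2),np.round(s["torque"],3),s["finger_gap"],s["grip_force"])
ims={c:snapshot(c) for c in ("scene","top")}
g=np.array(s["tcp_pos"])+[0,0,.019]
P=[g,g-[0,0,.145]]
for c in ims:
    p=camera_params(c); print(c,[((lambda y:(y[:2]/y[2]).round(0))(K(p)@(np.array(p["R"])@X+p["t"]))) for X in P],[(np.round(d["point"],4),round(d["p"],2)) for d in models.landmark_of(c,"brass_stamp")])
y=K(p:=camera_params("scene"))@(np.array(p["R"])@P[1]+p["t"]); u,v=(y[:2]/y[2]).astype(int)
x0=np.clip(u-75,0,410); y0=np.clip(v-110,0,270)
cv2.imwrite(sys.argv[1],cv2.resize(ims["scene"][y0:y0+150,x0:x0+150],None,fx=4,fy=4)[:,:,::-1]); print(x0,y0)
E
python3 v.py pics/s.png
```

```text
10.675 [ 0.4554 -0.0348  0.3431] [-0.17 -0.12 -0.85] [ 0.024 -0.006  0.002] 0.02603093389575778 4.999931305646896
scene [array([283.,  29.]), array([283.,  96.])] [(array([ 0.4491, -0.0327,  0.2086]), 0.94)]
top [array([326., 263.]), array([316., 268.])] [(array([ 0.4491, -0.0374,  0.2073]), 0.66)]
208 0
```

View pics/s.png

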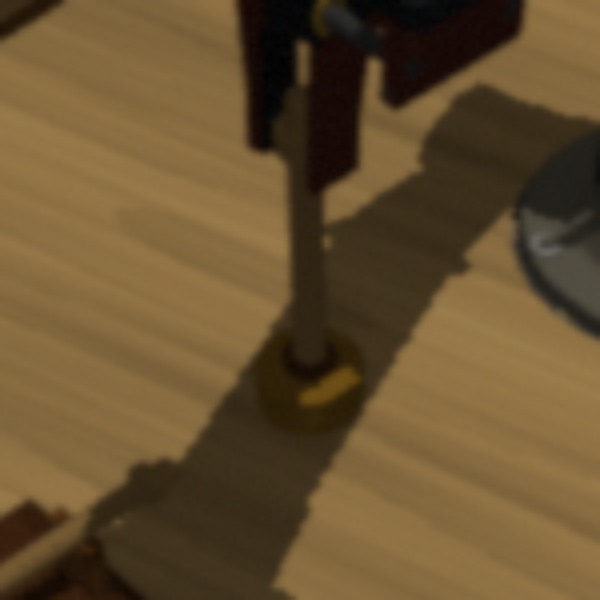

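The stamp hangs essentially plumb: the foot is at crop (310,390) and the wrist torque has fallen to about zero. Next is a firm regrip at 40 N.

>>> drive_tool --deltas '[{"tx":0,"ty":0,"tz":0,"wx":0,"wy":0,"wz":0,"fingers":1},{"tx":0,"ty":0,"tz":0,"wx":0,"wy":0,"wz":0,"fingers":1},{"tx":0,"ty":0,"tz":0,"wx":0,"wy":0,"wz":0,"fingers":1},{"tx":0,"ty":0,"tz":0,"wx":0,"wy":0,"wz":0,"fingers":1},{"tx":0,"ty":0,"tz":0,"wx":0,"wy":0,"wz":0,"fingers":1},{"tx":0,"ty":0,"tz":0,"wx":0,"wy":0,"wz":0,"fingers":1}]' --force 40

```text
time_s: 11.62
tcp_pos: [0.4554, -0.0348, 0.3432]
tool_rot: [0.991, -0.135, 0.0, 0.0]
wrist_force: [-1.1, -0.2, -2.0]
finger_gap: 0.0245
grip_force: 40.0
```

>>> drive_tool --deltas '[{"tx":0.001,"ty":-0.004,"tz":0,"wx":0,"wy":0,"wz":0,"fingers":1},{"tx":0.003,"ty":-0.012,"tz":0,"wx":0,"wy":0,"wz":0,"fingers":1},{"tx":0.007,"ty":-0.027,"tz":0,"wx":0,"wy":0,"wz":0,"fingers":1},{"tx":0.012,"ty":-0.047,"tz":0,"wx":0,"wy":0,"wz":0,"fingers":1},{"tx":0.018,"ty":-0.07,"tz":0.01,"wx":0,"wy":0,"wz":0,"fingers":1},{"tx":0.024,"ty":-0.095,"tz":0.02,"wx":0,"wy":0,"wz":0,"fingers":1},{"tx":0.031,"ty":-0.12,"tz":0.035,"wx":0,"wy":0,"wz":0,"fingers":1},{"tx":0.037,"ty":-0.145,"tz":0.05,"wx":0,"wy":0,"wz":0,"fingers":1},{"tx":0.044,"ty":-0.17,"tz":0.065,"wx":0,"wy":0,"wz":0,"fingers":1},{"tx":0.05,"ty":-0.195,"tz":0.08,"wx":0,"wy":0,"wz":0,"fingers":1},{"tx":0.056,"ty":-0.218,"tz":0.095,"wx":0,"wy":0,"wz":0,"fingers":1},{"tx":0.061,"ty":-0.238,"tz":0.11,"wx":0,"wy":0,"wz":0,"fingers":1},{"tx":0.065,"ty":-0.253,"tz":0.123,"wx":0,"wy":0,"wz":0,"fingers":1},{"tx":0.068,"ty":-0.264,"tz":0.133,"wx":0,"wy":0,"wz":0,"fingers":1},{"tx":0.069,"ty":-0.268,"tz":0.14,"wx":0,"wy":0,"wz":0,"fingers":1},{"tx":0.069,"ty":-0.269,"tz":0.143,"wx":0,"wy":0,"wz":0,"fingers":1},{"tx":0.069,"ty":-0.269,"tz":0.143,"wx":0,"wy":0,"wz":0,"fingers":1},{"tx":0.069,"ty":-0.269,"tz":0.143,"wx":0,"wy":0,"wz":0,"fingers":1}]' --force 40

```text
time_s: 13.88
tcp_pos: [0.5941, 0.2054, 0.2007]
tool_rot: [0.991, -0.135, 0.0, -0.0]
wrist_force: [0.7, 0.5, -2.2]
finger_gap: 0.0245
grip_force: 40.0
```

```bash
python3 v.py pics/s2.png; python3 - <<'E'
from h import *
for c in("scene","top"):
  print(c,[(np.round(d["point"],4),round(d["p"],2)) for d in models.landmark_of(c,"tile")])
s,p=wristp(); print(np.round(s["qpos"],2)); 
E
```

```text
13.875 [0.5941 0.2054 0.2007] [ 0.7   0.53 -2.2 ] [ 0.071 -0.026  0.04 ] 0.02451612077735592 39.99961853027344
scene [array([366., 205.]), array([353., 246.])] [(array([0.5893, 0.2092, 0.0658]), 0.59)]
top [array([195., 203.]), array([204., 216.])] []
278 136
scene [(array([ 0.398 ,  0.1691, -0.002 ]), 0.88), (array([5.929e-01, 2.028e-01, 1.000e-04]), 0.83), (array([ 0.7761,  0.2508, -0.003 ]), 0.76), (array([ 0.5697,  0.3982, -0.0044]), 0.76)]
top [(array([0.5714, 0.3942, 0.0038]), 0.67)]
[-0.18  0.45 -0.35  1.68  0.17  1.05 -2.42]
```

View pics/s2.png

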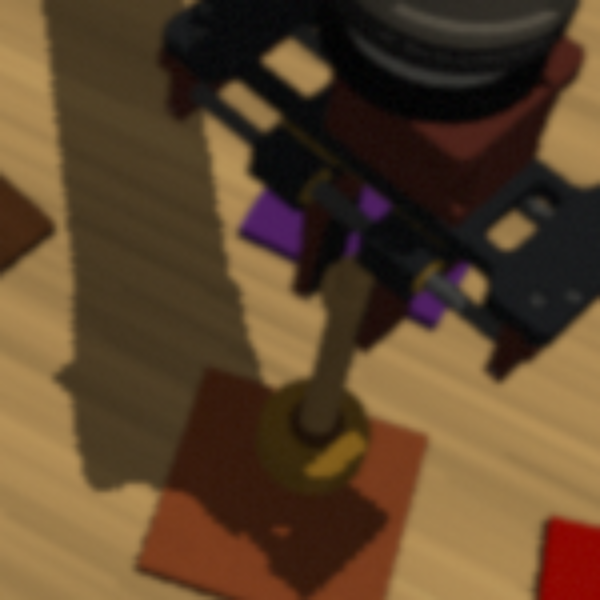

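The foot is over the terracotta tile at crop (313,440), with the face at about z 0.066. I'll lower it, correcting x by 4 mm.

>>> drive_tool --deltas '[{"tx":0.002,"ty":0,"tz":0.006,"wx":0,"wy":0,"wz":0,"fingers":1},{"tx":0.004,"ty":0,"tz":0.014,"wx":0,"wy":0,"wz":0,"fingers":1},{"tx":0.004,"ty":0,"tz":0.022,"wx":0,"wy":0,"wz":0,"fingers":1},{"tx":0.004,"ty":0,"tz":0.03,"wx":0,"wy":0,"wz":0,"fingers":1},{"tx":0.004,"ty":0,"tz":0.037,"wx":0,"wy":0,"wz":0,"fingers":1},{"tx":0.004,"ty":0,"tz":0.042,"wx":0,"wy":0,"wz":0,"fingers":1},{"tx":0.004,"ty":0,"tz":0.045,"wx":0,"wy":0,"wz":0,"fingers":1},{"tx":0.004,"ty":0,"tz":0.046,"wx":0,"wy":0,"wz":0,"fingers":1},{"tx":0.004,"ty":0,"tz":0.046,"wx":0,"wy":0,"wz":0,"fingers":1}]' --force 40

```text
time_s: 15.3
tcp_pos: [0.5979, 0.2048, 0.1543]
tool_rot: [0.991, -0.135, 0.0, -0.0]
wrist_force: [-0.5, -0.5, -1.4]
finger_gap: 0.0244
grip_force: 40.0
```

```bash
python3 v.py pics/s3.png
```

```text
15.3 [0.5979 0.2048 0.1543] [-0.54 -0.49 -1.44] [ 0.111 -0.034 -0.008] 0.024449996982992116 39.99967396259308
scene [array([360., 222.]), array([349., 258.])] [(array([0.591 , 0.2068, 0.0183]), 0.73)]
top [array([198., 206.]), array([207., 218.])] []
273 148
```

View pics/s3.png

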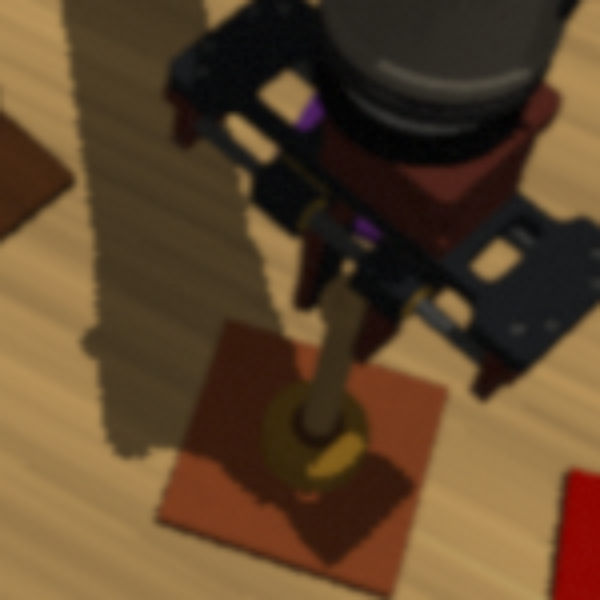

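The foot is a few mm above the tile centre at crop (315,440). That was my 11th picture, one over the limit of 10, so from here I'll use numbers only. I'll creep down in 1 mm rows and watch the wrist force.

>>> drive_tool --deltas '[{"tx":0,"ty":0,"tz":0.001,"wx":0,"wy":0,"wz":0,"fingers":1},{"tx":0,"ty":0,"tz":0.002,"wx":0,"wy":0,"wz":0,"fingers":1},{"tx":0,"ty":0,"tz":0.003,"wx":0,"wy":0,"wz":0,"fingers":1},{"tx":0,"ty":0,"tz":0.004,"wx":0,"wy":0,"wz":0,"fingers":1},{"tx":0,"ty":0,"tz":0.004,"wx":0,"wy":0,"wz":0,"fingers":1}]' --force 40

```text
time_s: 16.12
tcp_pos: [0.5977, 0.2048, 0.15]
tool_rot: [0.991, -0.135, -0.0, 0.0]
wrist_force: [-0.8, 0.0, -1.0]
finger_gap: 0.0252
grip_force: 40.0
```

>>> drive_tool --deltas '[{"tx":0,"ty":0,"tz":0.001,"wx":0,"wy":0,"wz":0,"fingers":1},{"tx":0,"ty":0,"tz":0.002,"wx":0,"wy":0,"wz":0,"fingers":1},{"tx":0,"ty":0,"tz":0.002,"wx":0,"wy":0,"wz":0,"fingers":1}]' --force 40

```text
time_s: 16.5
tcp_pos: [0.5977, 0.2047, 0.1481]
tool_rot: [0.991, -0.135, -0.0, 0.0]
wrist_force: [0.0, -0.1, -1.4]
finger_gap: 0.025
grip_force: 40.0
```

>>> drive_tool --deltas '[{"tx":0,"ty":0,"tz":0.001,"wx":0,"wy":0,"wz":0,"fingers":1},{"tx":0,"ty":0,"tz":0.002,"wx":0,"wy":0,"wz":0,"fingers":1},{"tx":0,"ty":0,"tz":0.002,"wx":0,"wy":0,"wz":0,"fingers":1}]' --force 40

```text
time_s: 16.88
tcp_pos: [0.5987, 0.2053, 0.1477]
tool_rot: [0.991, -0.135, 0.001, -0.001]
wrist_force: [-1.7, -0.2, 6.4]
finger_gap: 0.0247
grip_force: 40.0
```

Contact at about 8 N. I'll back off 1 mm, then ease the grip to 4 N so the foot seats flat.

>>> drive_tool --deltas '[{"tx":0,"ty":0,"tz":-0.001,"wx":0,"wy":0,"wz":0,"fingers":1},{"tx":0,"ty":0,"tz":-0.001,"wx":0,"wy":0,"wz":0,"fingers":1}]' --force 40

```text
time_s: 17.12
tcp_pos: [0.5981, 0.205, 0.1477]
tool_rot: [0.991, -0.135, 0.0, -0.0]
wrist_force: [-1.8, 0.2, 4.4]
finger_gap: 0.0247
grip_force: 40.0
```

>>> drive_tool --deltas '[{"tx":0,"ty":0,"tz":0,"wx":0,"wy":0,"wz":0,"fingers":1},{"tx":0,"ty":0,"tz":0,"wx":0,"wy":0,"wz":0,"fingers":1},{"tx":0,"ty":0,"tz":0,"wx":0,"wy":0,"wz":0,"fingers":1},{"tx":0,"ty":0,"tz":0,"wx":0,"wy":0,"wz":0,"fingers":1}]' --force 4

```text
time_s: 17.62
tcp_pos: [0.598, 0.205, 0.1474]
tool_rot: [0.991, -0.135, 0.0, -0.0]
wrist_force: [-0.8, -0.3, 5.2]
finger_gap: 0.0256
grip_force: 4.0
```

```bash
python3 - <<'E'
from h import *
s=status.get_state(); print(s["time_s"],np.round(s["tcp_pos"],4),np.round(s["wrist_force"],2),np.round(s["torque"],3),s["finger_gap"],s["grip_force"])
for c in("scene","top"):
  snapshot(c); print(c,[(np.round(d["point"],4),round(d["p"],2)) for d in models.landmark_of(c,"brass_stamp")])
E
```

```text
17.625 [0.598  0.205  0.1474] [-0.84 -0.34  5.17] [ 0.119  0.199 -0.029] 0.025574402007020224 4.000128284096718
scene [(array([0.592 , 0.205 , 0.0108]), 0.6)]
top []
```

The foot is at (0.592, 0.205, 0.011), seated on the tile. I'll relieve the remaining push, then open.

>>> drive_tool --deltas '[{"tx":0,"ty":0,"tz":-0.0005,"wx":0,"wy":0,"wz":0,"fingers":1},{"tx":0,"ty":0,"tz":-0.001,"wx":0,"wy":0,"wz":0,"fingers":1},{"tx":0,"ty":0,"tz":-0.001,"wx":0,"wy":0,"wz":0,"fingers":1}]' --force 4

```text
time_s: 18.2
tcp_pos: [0.5974, 0.2043, 0.1475]
tool_rot: [0.991, -0.135, -0.0, 0.0]
wrist_force: [-0.3, 0.1, 0.1]
finger_gap: 0.0258
grip_force: 4.0
```

>>> drive_tool --deltas '[{"tx":0,"ty":0,"tz":0,"wx":0,"wy":0,"wz":0,"fingers":0.35},{"tx":0,"ty":0,"tz":0,"wx":0,"wy":0,"wz":0,"fingers":0.3},{"tx":0,"ty":0,"tz":0,"wx":0,"wy":0,"wz":0,"fingers":0.2},{"tx":0,"ty":0,"tz":0,"wx":0,"wy":0,"wz":0,"fingers":0},{"tx":0,"ty":0,"tz":0,"wx":0,"wy":0,"wz":0,"fingers":-0.4},{"tx":0,"ty":0,"tz":0,"wx":0,"wy":0,"wz":0,"fingers":-0.8},{"tx":0,"ty":0,"tz":0,"wx":0,"wy":0,"wz":0,"fingers":-0.8},{"tx":0,"ty":0,"tz":0,"wx":0,"wy":0,"wz":0,"fingers":-0.8}]'

```text
time_s: 19.2
tcp_pos: [0.5978, 0.2048, 0.1482]
tool_rot: [0.991, -0.135, 0.0, 0.0]
wrist_force: [-0.4, -0.3, 0.5]
finger_gap: 0.078
grip_force: 0.0
```

>>> drive_tool --deltas '[{"tx":0,"ty":0,"tz":-0.01,"wx":0,"wy":0,"wz":0,"fingers":-0.8},{"tx":0,"ty":0,"tz":-0.025,"wx":0,"wy":0,"wz":0,"fingers":-0.8},{"tx":0,"ty":0,"tz":-0.045,"wx":0,"wy":0,"wz":0,"fingers":-0.8},{"tx":0,"ty":0,"tz":-0.07,"wx":0,"wy":0,"wz":0,"fingers":-0.8},{"tx":0,"ty":0,"tz":-0.1,"wx":0,"wy":0,"wz":0,"fingers":-0.8},{"tx":0,"ty":0,"tz":-0.12,"wx":0,"wy":0,"wz":0,"fingers":-0.8},{"tx":0,"ty":0,"tz":-0.13,"wx":0,"wy":0,"wz":0,"fingers":-0.8},{"tx":0,"ty":0,"tz":-0.13,"wx":0,"wy":0,"wz":0,"fingers":-0.8},{"tx":0,"ty":0,"tz":-0.13,"wx":0,"wy":0,"wz":0,"fingers":-0.8}]'

```text
time_s: 20.32
tcp_pos: [0.5974, 0.2045, 0.2774]
tool_rot: [0.991, -0.135, -0.001, 0.0]
wrist_force: [0.5, 0.0, -0.4]
finger_gap: 0.079
grip_force: 0.0
```

```bash
python3 - <<'E'
from h import *
s,p=wristp(); print(s["time_s"],np.round(s["tcp_pos"],4),np.round(s["wrist_force"],2),s["finger_gap"])
for c in("scene","wrist","top"):
  snapshot(c)
  P=p if c=="wrist" else camera_params(c)
  for l in ("brass_stamp","tile","blue_stamp","pot"):
    print(c,l,[(np.round(d["point"],4).tolist(),round(d["p"],2)) for d in models.landmark_of(c,l)])
  pr=lambda X:(lambda y:(y[:2]/y[2]).round(0))(K(P)@(np.array(P["R"])@np.array(X)+P["t"]))
  for d in models.trace(c,"brass_stamp"):
    v,u=np.nonzero(d["region"]); print("  px box",u.min(),u.max(),v.min(),v.max(),"want top/foot",pr([.592,.205,.177]),pr([.592,.205,.012]),round(d["p"],2))
E
```

```text
20.325 [0.5974 0.2045 0.2774] [ 0.5   0.04 -0.37] 0.07898128507467564
scene brass_stamp [([0.5911, 0.206, 0.012], 0.94)]
scene tile [([0.5909, 0.2045, 0.0002], 0.85), ([0.3924, 0.168, -0.001], 0.84), ([0.5724, 0.3987, -0.0019], 0.84)]
scene blue_stamp [([0.56, -0.1968, 0.0513], 0.97)]
scene pot [([0.7843, 0.0112, 0.0129], 0.78)]
  px box 337 368 215 272 want top/foot [362. 218.] [349. 260.] 0.79
  px box 170 236 238 315 want top/foot [362. 218.] [349. 260.] 0.67
  px box 312 384 228 297 want top/foot [362. 218.] [349. 260.] 0.57
wrist brass_stamp [([0.5906, 0.206, 0.0125], 0.66)]
wrist tile [([0.5968, 0.2031, -0.0046], 0.88), ([0.3991, 0.1689, -0.0016], 0.8), ([0.7799, 0.245, 0.0042], 0.62), ([0.5715, 0.3927, 0.0013], 0.57)]
wrist blue_stamp []
wrist pot []
  px box 257 293 173 227 want top/foot [277. 220.] [276. 189.] 0.93
top brass_stamp []
top tile [([0.7771, 0.2437, -0.0009], 0.91), ([0.5702, 0.395, 0.0023], 0.6)]
top blue_stamp [([0.561, -0.1996, 0.0497], 0.7)]
top pot [([0.7885, 0.0052, 0.0103], 0.81)]
```

The stamp stands upright at (0.591, 0.206, 0.012), on the tile's centre. The blue stamp and the pot haven't moved, and the robot is clear of everything.

```bash
python3 -c "
from plant import arm
print(arm.hand_in())"
```

```text
the job is handed in; nothing more can be done
None
```

I handed the job in at about 21 s: the brass stamp stands upright about 1–2 mm from the tile's centre by the networks' estimates, and the blue stamp and pot are unmoved; I made two slips along the way, one wrong drive call (force 300 and a stray ~60 mm lift while the stamp was held level, grip stayed at 60 N) and viewing 11 pictures instead of 10.

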